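# Pry the snap clip off a wheel axle with a hooked pick

## Robot

A 7-joint arm with a two-finger parallel gripper is mounted at the origin on the work surface. World frame = base frame: x ahead of the robot, y to its left, z up, the work surface at z = 0. Lengths are in m, angles in rad, forces in N, time in s.
With the tool pointing down it reaches from about 0.425 to 0.925 m from the base axis. Payload 6.8 kg.
Tool frame: the origin (TCP) lies at the very end of the fingers, on their centre line; the grasp point (between the pads) lies grasp_offset behind it (grasp_offset is the distance from the TCP to the grasp point, in m); z points along the fingers, y is the direction in which the jaws open and shut (so a half turn about z gives the same grasp; the last joint's range is limited). The gripper opens to 85 mm and grips with 20 to 120 N. Pads are 22 mm wide; open, the fingers measure 114 mm over their backs; the gripper's body (76 mm by 85 mm) begins 54 mm behind the grasp point. The pads swing forward as they close: fully open they stand 13 mm farther back than shut.
Start: joints at [1.111, 0.477, 0.022, 1.555, -0.011, 1.109, -0.083], TCP at [0.233, -0.634, 0.197] pointing down, gripper open.
Joint ranges: [-2.96, 2.96], [-0.34, 2.1], [-1.41, 1.46], [0.24, 2.44], [-1.37, 4.51], [0.17, 1.92], [-2.96, 2.96]. Speed limits (rad/s): [2.39, 2.39, 3.14, 3.14, 3.14, 3.14, 3.14].

## Interface

Orientations are given as a unit quaternion [w, x, y, z].
In Python, from station import * gives the robot as it stands.
- The arm moves only by the shell command python3 -m handwheel 'ROWS' [FORCE]. ROWS is JSON, one flat list of numbers, 7 for each row, row after row: the shift along the world's x, y, z in cm, then the turn, a rotation vector about the world's x, y, z in degrees, then the opening, from 0 (shut) to 1 (fully open). In form: [tx, ty, tz, ax, ay, az, fingers, tx, ty, tz, ax, ay, az, fingers, ...]. A call has 1 to 8 rows; each row is the pose to reach, as a shift and turn from the pose measured when the call began; what a row does not reach only later rows make up. A row lasts 1/12 s, in which the tool goes at most 41.7 mm and 7.16 degrees, less where a joint would pass 70% of its speed; a pose out of reach is approached as far as the arm can. A call with a gripper value outside its range is refused whole. The fingers move at their own pace and stop on an object; FORCE is the grip in N (left out, the last holds). Time passes only in rows, so rows that repeat a pose let the fingers close. It gives the time, the measured TCP pose, the force and the opening at its end, in the units of the state.
- get_obs(): the state, without advancing time (a new reading comes with each control period).
- read_camera(name): name is "scene" or "top" or "wrist"; returns the picture (480x640x3 uint8, red, green, blue); there is no depth.
- camera_info(name): a dict with "fx", "fy", "cx", "cy" (pixels), "R" (3x3) and "t" (3): a world point X has camera coordinates R X + t; the wrist camera has in their place "mount" (4x4, takes a point from camera to tool coordinates, whose origin is the TCP and whose axes are the flange's). Camera axes: x right, y down, z forward; pixel columns grow to the right and rows downward; lengths in m; the calibration is good to about 2 mm. The wrist camera is an equidistant fisheye: a pixel r from the principal point sees the ray r / f radians off the axis. A picture is of the moment at which its call begins: read the wrist's pose just before it. camera_info takes no time and is no camera call.
- hand_in(): hands the job in, once; it reports no verdict.
The state is a dict: "t": time; "q": joint angles; "joint_vel": joint speeds; "joint_torque": joint torques, N m; "eef_pos": TCP position; "tool_rot": TCP orientation; "contact_force": force on the tool from outside, world axes, zero at the start; "torque": the same for the moment, N m; "gripper_width": opening from 0.0 (shut) to 1.0 (fully open).
Only numpy, scipy, OpenCV 4.12 (cv2) and the standard library are available. Lean on these libraries where they do the work, as an engineer would, in place of code of your own. Each camera call takes 0.05 s, during which the arm holds its last target. There are 200 camera calls.

## Task

The wheel standing axle-up in the bench holder has to come off: take the red hooked pick from its rest, hook it behind the bow of the brass snap clip and draw the clip out of the axle's groove, gently, without digging the pick into the wheel or axle and without letting the clip fly off. Leave the clip lying flat on the wheel's face, fully clear of the axle, and lay the pick back in the notch it came from. Move the clip only with the pick, and leave everything else alone.

Things in the scene. Friction and masses are not known exactly. Their poses are not given: they have to be found in the camera images.
- pick: hooked pick, 50 g: red square handle 84 x 16 x 16 mm; origin at its centre (take it here), x along it towards the hook, z up. A 5 mm steel wire, held fast in a brass collet, runs on along x, then a 3 mm thick pin with a round tip bends straight down to z = -18 mm. How far the wire was clamped differs each time: the pin stands at x = 85 to 95 mm; find it by sight or feel
- rest: black tool rest, fixed, 85 x 150 mm; origin under its centre, x where the tools' tips point. Base 6 mm thick; two cross ribs 6 mm thick at x = -31 and +31 mm, 38 mm high, each with notches 28 mm wide at y = -40 and +40 mm, floors 24 mm up, so a handle's centre lies 32 mm above the table. Pick and scriber lie one in each pair of notches; 56 mm is free between the ribs
- clip: brass horseshoe snap clip (radial retaining ring), 40 mm across, 2 mm thick; origin at the circle's centre, underside. At first it sits in the axle's groove, origin on the axle, flat on the wheel's face. z up; x points to its opening. The closed bow, inner radius 16, outer 20 mm, is on the -x side. Two sprung arms end in lugs that grip the groove 130 degrees round from the bow
- clip_gap (a point): point 14 mm from the clip's origin along its -x, at its underside: the middle of the crescent gap, only 4 mm wide, between the axle (12 mm radius) and the bow, where the pin goes down to the wheel's face (clear to 35 degrees either side). The tip must be within 0.5 mm of the face or it slips over the bow. Drawn along -x at 15 mm/s the lugs snap off after about 7 mm at 5 to 12 N; clear of the axle at 20 mm
- axle_groove (a point): point on the axle's axis at the height of the wheel's face, which is also the groove's lower edge. The groove (0 to 3 mm above this point) has a radius of 9 mm; above it the axle has a radius of 12 mm up to 10 mm, then a chamfer up to its end at 13 mm. z up along the axle, x and y as the holder's
- holder: bench holder, fixed: black rail 210 mm long along y with two blue jaws that clamp an aluminium gearbox block; its axle stands upright in the middle. Origin on the table under the axle; the wheel's face is 100 mm above it. Nothing of it but the axle stands above the wheel
- wheel: grey-faced drive wheel with black rubber tyre, 130 mm across, 38 mm thick, lying flat on the axle, axis upright, free to turn with some friction; origin on the axle at its upper face. The face is flat out to a radius of 54 mm; from there the tyre stands 4 mm proud
- scriber: straight scriber with a green square handle, same handle and origin as the pick, in the other notches of the rest; to be left alone
- screwdriver: green screwdriver lying on the table, 180 mm long, 28 mm thick; origin between handle and blade on the table, x towards the blade tip; to be left alone
- flux: white bottle with red cap, 40 mm across, 85 mm tall, origin at the centre of its underside; to be left alone
- partsbox: clear parts box with white lid, 77 x 57 x 30 mm, origin at the centre of its underside; to be left alone

How it is judged:
By the outcome, as a careful person would: the job done as asked, in the order asked, and still so for the second after the job is handed in, with the robot touching nothing.
It also fails if it takes over 61 s, if anything falls off the work surface, if the arm or the gripper's body presses on something with over 40 N, if the wrist force passes 120 N, or if a joint passes its speed limit or range.

## Working session

There is one attempt and no reset: what is moved stays moved. The work goes in short steps, Python scripts to look and compute and a shell command to move; the robot and the scene stay as the last step left them, time stands still between calls to the robot, and variables do not carry over. Pictures are saved under pics/ and viewed, on a budget of 10 in all, crops included, one or two more only if the job needs it, and the job is handed in when it is done.

```bash
mkdir -p pics; ls
python3 - <<'E'
from station import *
import cv2
o=get_obs()
for k in o: print(k,o[k])
for n in ["scene","top","wrist"]:
    print(n,camera_info(n))
    im=read_camera(n)
    cv2.imwrite(f"pics/{n}0.png",im[:,:,::-1])
E
```

```text
pics
t 0.0
q [ 1.11091022  0.47779327  0.02233555  1.55645336 -0.01150245  1.10928301
 -0.08309726]
joint_vel [-2.15728596e-05  2.29054067e-03  4.33564074e-04  1.43275127e-03
  1.65763161e-03 -1.58210408e-04 -8.18527886e-04]
joint_torque [ 3.73320800e-04 -5.96448433e+01  1.60819743e+00 -2.81192154e+01
  1.25901477e-02  9.37007018e-03 -3.50385824e-05]
eef_pos [ 0.23234952 -0.63305763  0.19622945]
tool_rot [-8.76798759e-04  9.84567898e-01  1.75000672e-01 -2.21937404e-04]
contact_force [-0.2847565  -0.52914538  0.86742889]
torque [-0.00429677 -0.00429356 -0.02642454]
gripper_width 0.9999321210418277
scene {'fx': 450.1696103015452, 'fy': 450.1696103015452, 'cx': 326.2328553943957, 'cy': 237.25360175056, 'R': array([[-0.20133552,  0.97943713,  0.01291964],
       [ 0.63824115,  0.14118102, -0.75678013],
       [-0.74304256, -0.14412087, -0.65354183]]), 't': array([ 0.046754  , -0.32095451,  1.50759231])}
top {'fx': 495.8530605338064, 'fy': 495.8530605338064, 'cx': 309.71582554736636, 'cy': 242.43710159423907, 'R': array([[ 0.18565498, -0.9826013 ,  0.00518875],
       [-0.95986118, -0.18248315, -0.21299394],
       [ 0.21023498,  0.03456291, -0.97703974]]), 't': array([-0.03548675,  0.64742915,  0.85836335])}
wrist {'fx': 371.64829954431775, 'fy': 371.64829954431775, 'cx': 316.89046036953295, 'cy': 231.94833523787668, 'mount': array([[-4.02766303e-04, -9.57247753e-01, -2.89269038e-01,
         7.38231926e-02],
       [ 9.99999857e-01, -4.87447844e-04,  2.20701492e-04,
         1.09261175e-06],
       [-3.52269577e-04, -2.89268908e-01,  9.57247813e-01,
        -1.76034995e-01],
       [ 0.00000000e+00,  0.00000000e+00,  0.00000000e+00,
         1.00000000e+00]])}
```

View pics/top0.png

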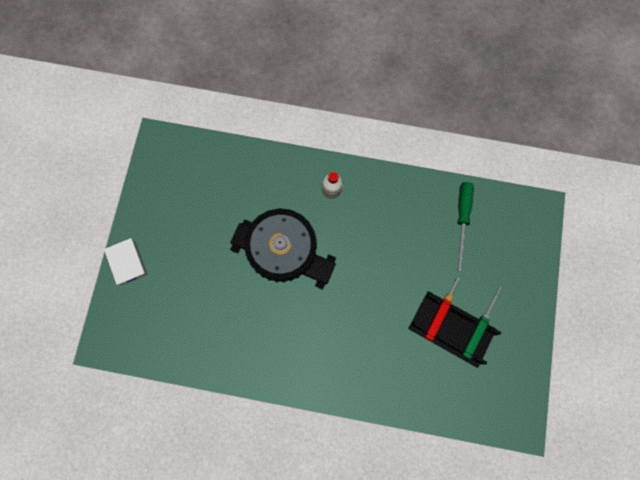

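View pics/scene0.png

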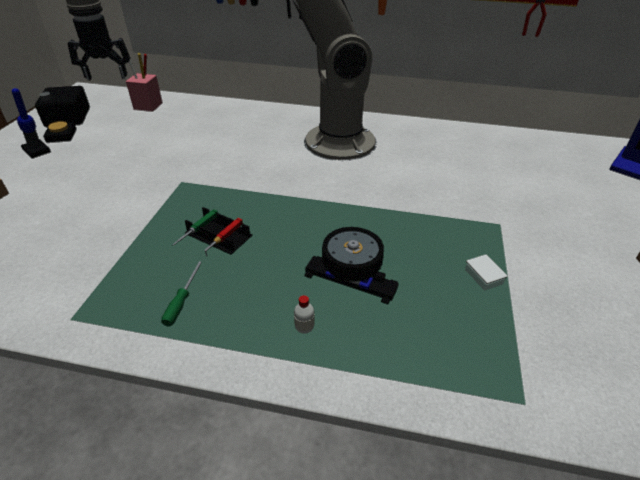

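```bash
python3 -c "
import station
print({k:getattr(station,k) for k in dir(station) if not k.startswith('_')})"
```

```text
{'PlanningError': <class 'station.PlanningError'>, 'camera_info': <function make.<locals>.<lambda> at 0x7f0a866f8720>, 'get_obs': <function make.<locals>.<lambda> at 0x7f0a866f8680>, 'grasp_offset': 0.0187, 'hand_in': <function connect.<locals>.done at 0x7f0a8666b7e0>, 'read_camera': <function make.<locals>.drawn_camera at 0x7f0a866f8180>}
```

```bash
cat > h.py <<'E'
import numpy as np, cv2
from station import *
from scipy.spatial.transform import Rotation as Ro
def back(n,u,v,z,o=None):
    """pixel -> world point at height z"""
    c=camera_info(n); x=(u-c['cx'])/c['fx']; y=(v-c['cy'])/c['fy']
    if n=='wrist':
        r=np.hypot(x,y); d=np.array([x/r*np.sin(r),y/r*np.sin(r),np.cos(r)]) if r>0 else np.array([0,0,1.])
        w,a,b,e=o['tool_rot']; T=Ro.from_quat([a,b,e,w]).as_matrix(); M=c['mount']
        C=np.array(o['eef_pos'])+T@M[:3,3]; d=T@M[:3,:3]@d
    else:
        R=c['R']; C=-R.T@c['t']; d=R.T@np.array([x,y,1])
    return C+d*(z-C[2])/d[2]
def proj(n,X,o=None):
    c=camera_info(n)
    if n=='wrist':
        w,a,b,e=o['tool_rot']; T=Ro.from_quat([a,b,e,w]).as_matrix(); M=c['mount']
        p=M[:3,:3].T@(T.T@(np.array(X)-o['eef_pos'])-M[:3,3])
        r=np.hypot(p[0],p[1]); k=np.arctan2(r,p[2])/r
        return c['cx']+c['fx']*k*p[0], c['cy']+c['fy']*k*p[1]
    p=c['R']@np.array(X)+c['t']; return c['cx']+c['fx']*p[0]/p[2], c['cy']+c['fy']*p[1]/p[2]
def shot(n,f):
    o=get_obs(); im=read_camera(n)[:,:,::-1].copy(); cv2.imwrite(f'pics/{f}.png',im); return o,im
E
python3 - <<'E'
from h import *
im=cv2.imread('pics/top0.png')
a=cv2.resize(im[275:375,405:505],None,fx=4,fy=4,interpolation=2)
b=cv2.resize(im[222:262,261:301],None,fx=10,fy=10,interpolation=2)
cv2.imwrite('pics/c0.png',np.hstack([a,b]))
print(back('top',281,242,.113), back('top',431,337,.04),back('top',447,303,.04))
E
```

```text
[0.62465031 0.13460122 0.113     ] [ 0.51447635 -0.16811758  0.04      ] [ 0.58261881 -0.18933795  0.04      ]
```

View pics/c0.png

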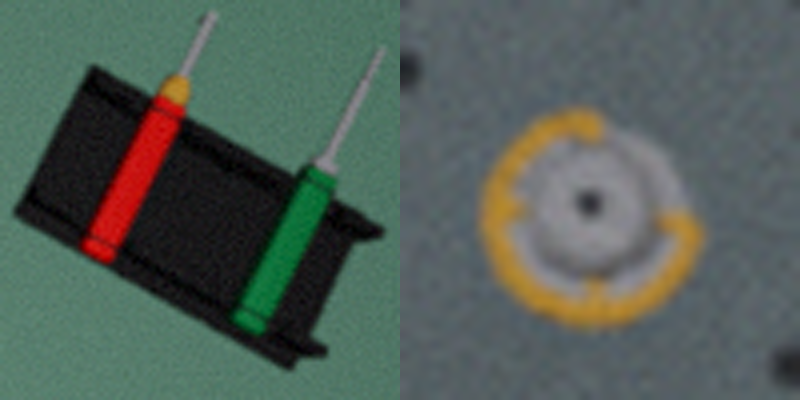

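```bash
python3 -m handwheel '[31.5,45.5,-3,0,0,-37,1,31.5,45.5,-3,0,0,-37,1,31.5,45.5,-3,0,0,-37,1,31.5,45.5,-3,0,0,-37,1,31.5,45.5,-3,0,0,-37,1,31.5,45.5,-3,0,0,-37,1,31.5,45.5,-3,0,0,-37,1,31.5,45.5,-3,0,0,-37,1]' 40
```

```text
t: 0.82
eef_pos: [0.421, -0.3603, 0.1787]
tool_rot: [-0.001, 0.989, -0.147, -0.0]
contact_force: [1.1, -0.1, -0.0]
gripper_width: 0.999
```

```bash
python3 -m handwheel '[12.7,18.2,-1,0,0,0,1,12.7,18.2,-1,0,0,0,1,12.7,18.2,-1,0,0,0,1,12.7,18.2,-1,0,0,0,1,12.7,18.2,-1,0,0,0,1,12.7,18.2,-1,0,0,0,1,12.7,18.2,-1,0,0,0,1,12.7,18.2,-1,0,0,0,1]'
python3 - <<'E'
from h import *
o,im=shot('wrist','w1'); print(o['eef_pos'],o['tool_rot'],o['q'],o['contact_force'])
E
```

```text
t: 1.48
eef_pos: [0.5481, -0.1772, 0.1683]
tool_rot: [-0.001, 0.989, -0.145, -0.0]
contact_force: [-0.1, -1.4, -0.7]
gripper_width: 0.999
[ 0.54813348 -0.17717632  0.16832478] [-6.96749397e-04  9.89398837e-01 -1.45221389e-01 -4.52278614e-04] [ 0.25468695  0.34728646 -0.06202444  1.82330176  0.02390121  0.97272698
 -1.67939233] [-0.05264853 -1.37447232 -0.67740751]
```

View pics/w1.png

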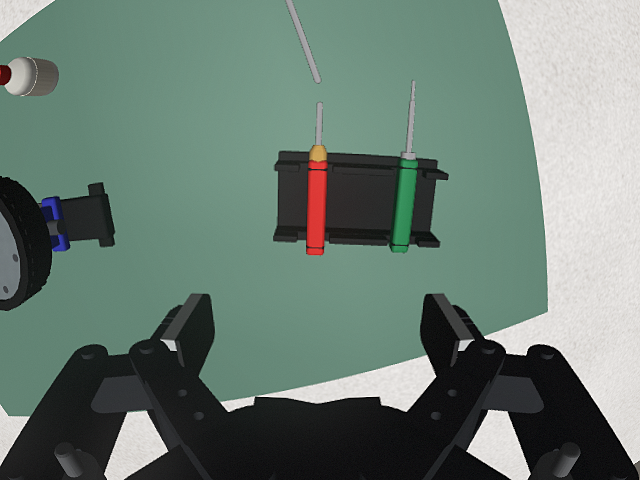

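Run:
```python
from h import *
o=get_obs()
f=lambda u,v,z:back('wrist',u,v,z,o)
a=f(315.5,248,.04);b=f(318,162,.04);c=f(320,103,.0345);m=(a+b)/2;d=b-a
print(a,b,c,m,np.linalg.norm(d),np.degrees(np.arctan2(d[1],d[0])),'pin',(c-m)[:2]@d[:2]/np.linalg.norm(d))
# rib positions: outer edges of rest left side: front rib (276,165), back rib(274,240)
p,q=f(277,156,.038),f(274,240,.038); r,s=f(446,175,.03),f(439,243,.03)
print(p,q,r,s)
for v in (160,163,245,250,254): print(v,f(316,v,.04)[:2])
im=cv2.imread('pics/w1.png'); cv2.imwrite('pics/c1.png',cv2.resize(im[90:265,260:450],None,fx=4,fy=3.4,interpolation=2))
```

```text
[ 0.51635425 -0.16810365  0.04      ] [ 0.58693068 -0.19173649  0.04      ] [ 0.633101   -0.20745798  0.0345    ] [ 0.55164246 -0.17992007  0.04      ] 0.07442811016260596 -18.513355351963124 pin 0.08598702221582508
[ 0.60155793 -0.16083304  0.038     ] [ 0.53318429 -0.13542376  0.038     ] [ 0.54426376 -0.29731637  0.03      ] [ 0.48397386 -0.27768869  0.03      ]
160 [ 0.58899017 -0.19065106]
163 [ 0.58661347 -0.18992861]
245 [ 0.51886097 -0.16932009]
250 [ 0.51446499 -0.1679821 ]
254 [ 0.51091777 -0.16690237]
```

View pics/c1.png

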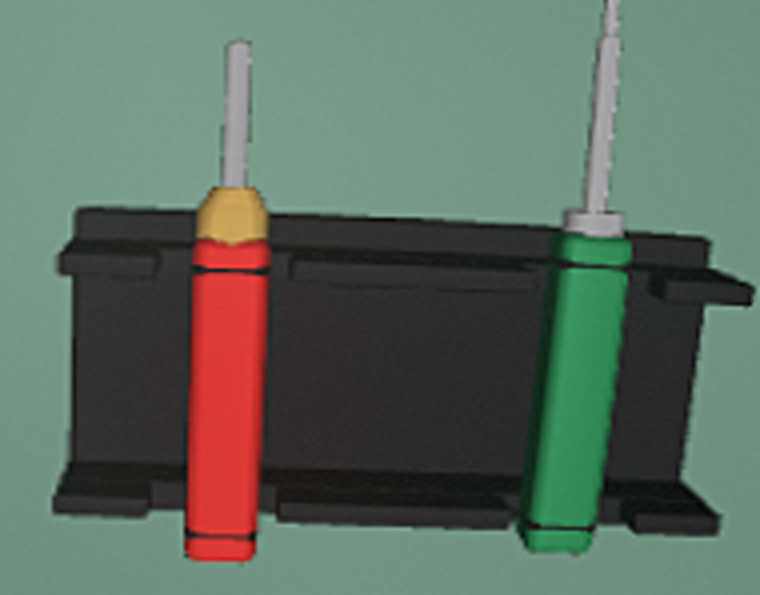

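```bash
python3 -m handwheel '[0.2,-0.2,-4,0,0,-2,0.8,0.2,-0.2,-8,0,0,-2,0.8,0.2,-0.2,-11,0,0,-2,0.8,0.2,-0.2,-13,0,0,-2,0.8,0.2,-0.2,-14.5,0,0,-2,0.8,0.2,-0.2,-15.4,0,0,-2,0.8,0.2,-0.2,-15.4,0,0,-2,0.8,0.2,-0.2,-15.4,0,0,-2,0.8]'
```

```text
t: 2.2
eef_pos: [0.549, -0.1821, 0.0147]
tool_rot: [-0.0, 0.986, -0.165, -0.001]
contact_force: [0.1, 0.7, -0.2]
gripper_width: 0.795
```

```bash
python3 -m handwheel '[0,0,0,0,0,0,0.1,0,0,0,0,0,0,0,0,0,0,0,0,0,0,0,0,0,0,0,0,0,0,0,0,0,0,0,0,0,0,0,0,0,0,0,0,0,0,0,0,0,0,0,0,0,0,0,0,0]' 40
```

```text
t: 2.87
eef_pos: [0.549, -0.1821, 0.0147]
tool_rot: [-0.0, 0.986, -0.165, -0.001]
contact_force: [-0.3, -0.2, -1.3]
gripper_width: -0.001
```

Run:
```python
from h import *
o,im=shot('wrist','w2'); print(o['eef_pos'],o['gripper_width'])
```

```text
[ 0.5490339  -0.18207743  0.0147129 ] -0.001263972966935074
```

View pics/w2.png

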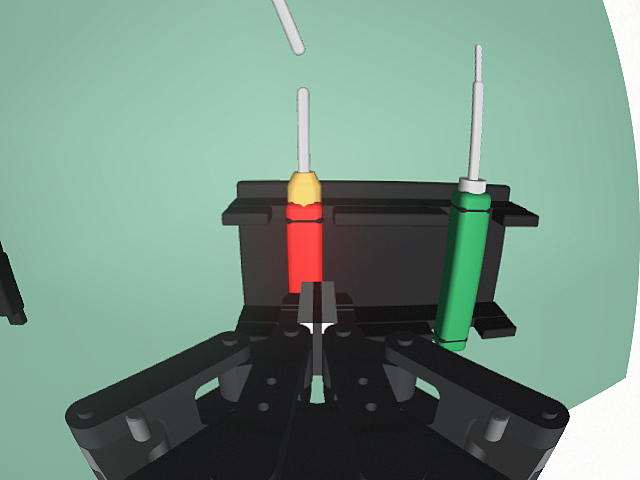

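Run:
```python
from h import *
o=get_obs(); e=o['eef_pos']; print(o['q'],o['contact_force'],o['torque'])
print('tcp px',proj('wrist',e,o),'grasp',proj('wrist',e+[0,0,.0187],o),'tip +x11mm',proj('wrist',e+np.array([.0104,-.0035,0]),o))
f=lambda u,v,z:back('wrist',u,v,z,o)
for z in (.02,.03,.04,.05): print(z,'front',f(305,205,z),'wireend',f(303,89,z),'scr front',f(471,196,z),'back',f(452,343,z), 'rib',f(224,219,z-.002),f(537,219,z-.002))
```

```text
[ 0.25138034  0.5534936  -0.05040132  1.92249306  0.04251998  0.66783229
 -1.72663375] [ 0.47773182 -0.70158212  0.27099011] [-0.03158398  0.02666007 -0.05534253]
tcp px (np.float64(316.96887365663645), np.float64(270.5036228184482)) grasp (np.float64(316.9798242573072), np.float64(286.0165595283052)) tip +x11mm (np.float64(316.8246777454822), np.float64(250.382426576042))
0.02 front [ 0.58441837 -0.18833017  0.02      ] wireend [ 0.63565235 -0.20526051  0.02      ] scr front [ 0.56283385 -0.26757706  0.02      ] back [ 0.48170934 -0.24106265  0.02      ] rib [ 0.59060244 -0.14817702  0.018     ] [ 0.53744152 -0.30497521  0.018     ]
0.03 front [ 0.58644645 -0.18937365  0.03      ] wireend [ 0.63467753 -0.20531168  0.03      ] scr front [ 0.56612703 -0.26397576  0.03      ] back [ 0.48975736 -0.2390154   0.03      ] rib [ 0.59224876 -0.15153459  0.028     ] [ 0.54216758 -0.29924907  0.028     ]
0.04 front [ 0.58847453 -0.19041714  0.04      ] wireend [ 0.6337027  -0.20536286  0.04      ] scr front [ 0.56942021 -0.26037446  0.04      ] back [ 0.49780537 -0.23696815  0.04      ] rib [ 0.59389508 -0.15489215  0.038     ] [ 0.54689365 -0.29352293  0.038     ]
0.05 front [ 0.59050261 -0.19146062  0.05      ] wireend [ 0.63272788 -0.20541403  0.05      ] scr front [ 0.57271339 -0.25677316  0.05      ] back [ 0.50585339 -0.2349209   0.05      ] rib [ 0.5955414  -0.15824972  0.048     ] [ 0.55161971 -0.28779679  0.048     ]
```

Run:
```python
from h import *
o,s=shot('scene','s3'); o,t=shot('top','t3')
e=o['eef_pos']
for n in('scene','top'): print(n,proj(n,e),proj(n,e+[0,0,.05]))
a=cv2.resize(s[170:270,160:260],None,fx=4,fy=4,interpolation=2); b=cv2.resize(t[270:370,405:505],None,fx=4,fy=4,interpolation=2)
cv2.imwrite('pics/c3.png',np.hstack([a,b]))
```

```text
scene (np.float64(228.66208357108198), np.float64(234.28197333920517)) (np.float64(225.98827859057315), np.float64(218.47361522364216))
top (np.float64(437.40772714927573), np.float64(320.77938557466337)) (np.float64(444.4479869390756), np.float64(319.17209052970435))
```

View pics/c3.png

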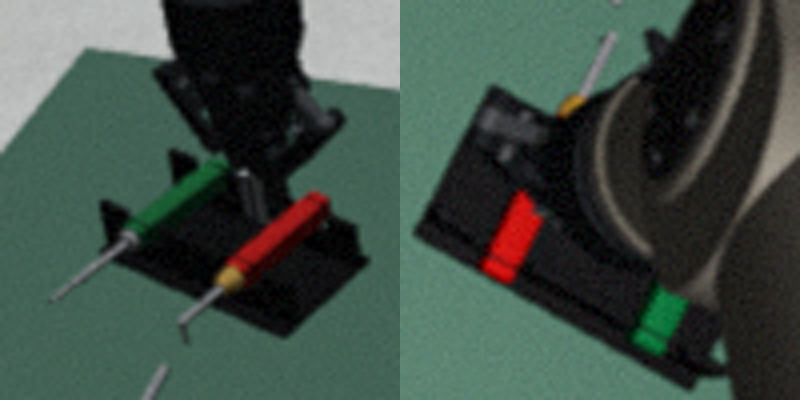

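```bash
python3 -m handwheel '[0.1,0.5,0,0,0,0,0.7,0.1,0.5,0,0,0,0,0.7,0.1,0.5,0,0,0,0,0.7,0.1,0.5,0,0,0,0,0.7,0.1,0.5,-0.5,0,0,0,0.7,0.1,0.5,-1,0,0,0,0.7,0.1,0.5,-1.2,0,0,0,0.7,0.1,0.5,-1.2,0,0,0,0.7]' 40
```

```text
t: 3.68
eef_pos: [0.5492, -0.1771, 0.0017]
tool_rot: [-0.0, 0.986, -0.165, -0.001]
contact_force: [0.5, 0.4, -0.8]
gripper_width: 0.703
```

```bash
python3 -m handwheel '[0,0,-0.3,0,0,0,0.7,0,0,-0.6,0,0,0,0.7,0,0,-0.9,0,0,0,0.7,0,0,-1.2,0,0,0,0.7,0,0,-1.4,0,0,0,0.7,0,0,-1.4,0,0,0,0.7]' 40
python3 - <<'E'
from h import *
o,s=shot('scene','s4'); o,w=shot('wrist','w4'); print(o['contact_force'],o['eef_pos'])
a=cv2.resize(s[170:270,160:260],None,fx=4,fy=4,interpolation=2); b=cv2.resize(w,(534,400),interpolation=3)[:,90:490]
cv2.imwrite('pics/c4.png',np.hstack([a,b]))
E
```

```text
t: 4.18
eef_pos: [0.5489, -0.1769, -0.0129]
tool_rot: [-0.0, 0.986, -0.165, -0.002]
contact_force: [-0.5, -0.3, -0.0]
gripper_width: 0.698
[ 0.42595089 -1.05265408  0.42620422] [ 0.54906545 -0.17694687 -0.01258063]
```

View pics/c4.png

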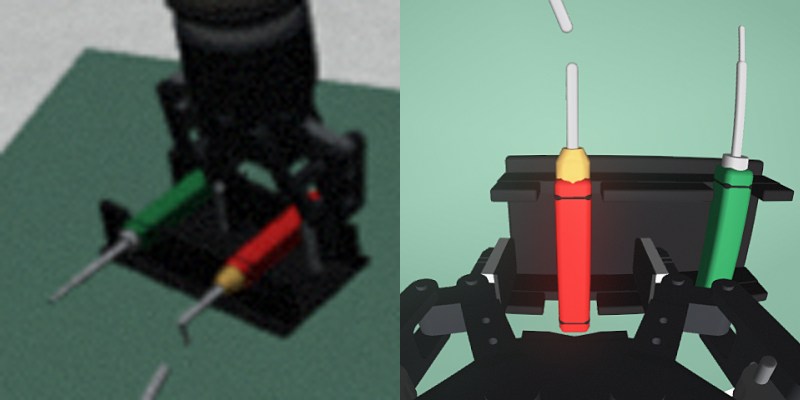

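```bash
python3 -m handwheel '[0,0,0,0,0,0,0.1,0,0,0,0,0,0,0,0,0,0,0,0,0,0,0,0,0,0,0,0,0,0,0,0,0,0,0,0,0,0,0,0,0,0,0,0,0,0,0,0,0,0,0,0,0,0,0,0,0]' 60
python3 - <<'E'
from h import *
o,w=shot('wrist','w5'); print(o['eef_pos'])
b=cv2.resize(w,(534,400),interpolation=3)[:,90:490]
cv2.imwrite('pics/c5.png',b)
E
```

```text
t: 4.95
eef_pos: [0.5495, -0.1771, -0.012]
tool_rot: [-0.0, 0.986, -0.165, -0.001]
contact_force: [-0.8, 0.3, 5.7]
gripper_width: 0.169
[ 0.54950729 -0.17709147 -0.01203796]
```

```bash
python3 -m handwheel '[0,0,0.5,0,0,0,0,0,0,1.5,0,0,0,0,0,0,3,0,0,0,0,0,0,6,0,0,0,0,0,0,9,0,0,0,0,0,0,12,0,0,0,0,0,0,15,0,0,0,0,0,0,16,0,0,0,0]'
```

```text
t: 5.67
eef_pos: [0.5518, -0.1777, 0.1532]
tool_rot: [0.0, 0.986, -0.165, 0.002]
contact_force: [0.3, 0.0, -0.4]
gripper_width: 0.172
```

```bash
python3 -m handwheel '[-0.5,4,0,0,0,-3,0,-0.5,8,0,0,0,-6,0,-0.5,12,0,0,0,-9,0,-0.5,16,0,0,0,-12,0,-0.5,20,0,0,0,-15,0,-0.5,24,0,0,0,-18,0,-0.5,28,0,0,0,-18,0,-0.5,31,0,0,0,-18,0]'
```

```text
t: 6.33
eef_pos: [0.5458, 0.1363, 0.1532]
tool_rot: [-0.0, 0.949, -0.316, 0.002]
contact_force: [0.4, -0.4, -0.8]
gripper_width: 0.173
```

```bash
python3 -m handwheel '[-0.2,3,0,0,0,0,0,-0.2,5.9,0,0,0,0,0,-0.2,5.9,-2,0,0,0,0,-0.2,5.9,-4,0,0,0,0,-0.2,5.9,-4.8,0,0,0,0,-0.2,5.9,-4.8,0,0,0,0]'
python3 - <<'E'
from h import *
o,w=shot('wrist','w6'); print(o['eef_pos'],o['tool_rot'],o['q'][6])
cv2.imwrite('pics/c6.png',cv2.resize(w[0:260,160:480],None,fx=2.3,fy=2.3,interpolation=2))
E
```

```text
t: 6.83
eef_pos: [0.5418, 0.1942, 0.103]
tool_rot: [0.002, 0.949, -0.316, 0.0]
contact_force: [-0.2, -0.6, -0.6]
gripper_width: 0.175
[0.54183181 0.19416868 0.10296578] [ 1.76296905e-03  9.48793907e-01 -3.15890822e-01  5.45247713e-05] -2.735384337498974
```

View pics/c6.png

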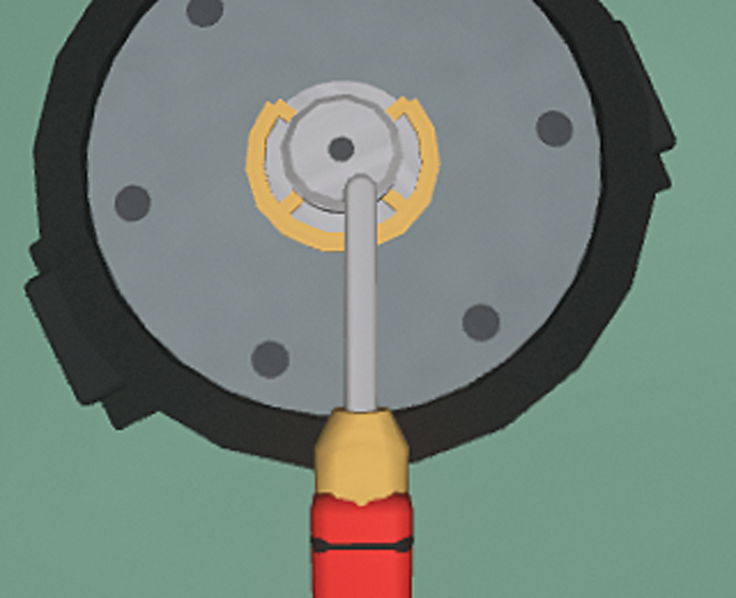

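Run:
```python
from h import *
o=get_obs(); f=lambda x,y,z:back('wrist',160+x/2.3,y/2.3,z,o)
w,a,b,e=o['tool_rot']; T=Ro.from_quat([a,b,e,w]).as_matrix()
L=lambda X:(1e3*(T.T@(X-o['eef_pos']))).round(1)
for n,p in dict(axle=(341,149,.113),bow=(343,250,.102),left=(247,163,.102),right=(439,163,.102),flangeTop=(344,82,.1),wire=(360,176,.1495),coll=(361,410,.147),lugL=(280,100,.102),lugR=(405,98,.102)).items(): print(n,L(f(*p)),f(*p).round(4))
```

```text
axle [100.3  -3.8  -8.4] [0.6255 0.1374 0.113 ]
bow [80.7 -3.7  2.6] [0.6097 0.149  0.102 ]
left [ 99.5 -23.5   2.6] [0.6366 0.1535 0.102 ]
right [99.2 16.   2.7] [0.6127 0.1221 0.102 ]
flangeTop [117.1  -3.5   4.7] [0.6387 0.127  0.1   ]
wire [ 90.3  -0.2 -44.9] [0.6152 0.1405 0.1495]
coll [ 53.8  -0.  -42.5] [0.5859 0.1623 0.147 ]
lugL [112.9 -16.6   2.7] [0.6432 0.14   0.102 ]
lugR [113.1   9.    2.7] [0.628  0.1193 0.102 ]
```

```bash
python3 -m handwheel '[-0.35,0.7,0,0,0,0,0,-0.35,0.7,0,0,0,0,0,-0.35,0.7,-1,0,0,0,0,-0.35,0.7,-1.7,0,0,0,0,-0.35,0.7,-2.25,0,0,0,0,-0.35,0.7,-2.25,0,0,0,0,-0.35,0.7,-2.25,0,0,0,0]'
```

```text
t: 7.47
eef_pos: [0.5391, 0.2011, 0.0813]
tool_rot: [0.001, 0.949, -0.316, 0.0]
contact_force: [-0.2, -0.8, -0.5]
gripper_width: 0.177
```

```bash
python3 -m handwheel '[0.08,-0.06,0,0,0,0,0,0.16,-0.12,0,0,0,0,0,0.24,-0.18,0,0,0,0,0,0.32,-0.24,0,0,0,0,0,0.32,-0.24,0,0,0,0,0]'; python3 -m handwheel '[0.04,-0.03,0,0,0,0,0,0.04,-0.03,0,0,0,0,0]';python3 -m handwheel '[0.04,-0.03,0,0,0,0,0,0.04,-0.03,0,0,0,0,0]'
```

```text
t: 7.88
eef_pos: [0.5427, 0.1984, 0.0815]
tool_rot: [0.001, 0.949, -0.316, 0.001]
contact_force: [0.3, -0.8, -0.2]
gripper_width: 0.172
t: 8.05
eef_pos: [0.5432, 0.1981, 0.0816]
tool_rot: [0.001, 0.949, -0.316, 0.001]
contact_force: [-0.2, 0.7, -0.6]
gripper_width: 0.173
t: 8.22
eef_pos: [0.5433, 0.198, 0.0815]
tool_rot: [0.001, 0.949, -0.316, 0.0]
contact_force: [-1.1, 0.3, 0.3]
gripper_width: 0.171
```

```bash
python3 -m handwheel '[0.04,-0.03,0,0,0,0,0,0.04,-0.03,0,0,0,0,0]';python3 -m handwheel '[0.04,-0.03,0,0,0,0,0,0.04,-0.03,0,0,0,0,0]'
```

```text
t: 8.38
eef_pos: [0.5434, 0.198, 0.0815]
tool_rot: [0.001, 0.949, -0.316, 0.0]
contact_force: [-1.4, 0.4, -0.0]
gripper_width: 0.174
t: 8.55
eef_pos: [0.5434, 0.1979, 0.0815]
tool_rot: [0.001, 0.949, -0.316, -0.0]
contact_force: [-2.0, 1.1, -0.5]
gripper_width: 0.173
```

```bash
python3 -m handwheel '[-0.05,0.035,0,0,0,0,0,-0.05,0.035,0,0,0,0,0,-0.05,0.035,-0.2,0,0,0,0,-0.05,0.035,-0.4,0,0,0,0,-0.05,0.035,-0.4,0,0,0,0]'; python3 -m handwheel '[0,0,-0.1,0,0,0,0,0,0,-0.1,0,0,0,0]';python3 -m handwheel '[0,0,-0.1,0,0,0,0,0,0,-0.1,0,0,0,0]'
```

```text
t: 8.97
eef_pos: [0.5428, 0.198, 0.077]
tool_rot: [0.002, 0.949, -0.316, -0.0]
contact_force: [-0.5, -0.7, -1.5]
gripper_width: 0.166
t: 9.13
eef_pos: [0.5428, 0.1978, 0.0757]
tool_rot: [0.002, 0.949, -0.316, -0.0]
contact_force: [-0.4, 0.7, -0.8]
gripper_width: 0.169
t: 9.3
eef_pos: [0.5427, 0.1977, 0.0745]
tool_rot: [0.002, 0.949, -0.316, -0.0]
contact_force: [-0.8, 0.9, 0.8]
gripper_width: 0.174
```

```bash
python3 -m handwheel '[0,0.01,-0.05,0,0,0,0,0,0.01,-0.05,0,0,0,0]'; python3 -m handwheel '[0,0,-0.05,0,0,0,0,0,0,-0.05,0,0,0,0]'
```

```text
t: 9.47
eef_pos: [0.5427, 0.1978, 0.0739]
tool_rot: [0.002, 0.949, -0.316, -0.0]
contact_force: [-0.6, 0.8, -0.5]
gripper_width: 0.163
t: 9.63
eef_pos: [0.5427, 0.1978, 0.0734]
tool_rot: [0.002, 0.949, -0.316, -0.0]
contact_force: [-1.4, 0.3, -0.2]
gripper_width: 0.17
```

```bash
python3 -m handwheel '[0,0.01,-0.05,0,0,0,0,0,0.01,-0.05,0,0,0,0]'; python3 -m handwheel '[0,0,-0.05,0,0,0,0,0,0,-0.05,0,0,0,0]'
```

```text
t: 9.8
eef_pos: [0.5428, 0.1979, 0.0729]
tool_rot: [0.002, 0.949, -0.316, -0.0]
contact_force: [-0.5, 0.6, 0.7]
gripper_width: 0.175
t: 9.97
eef_pos: [0.5428, 0.198, 0.0725]
tool_rot: [0.002, 0.949, -0.316, -0.0]
contact_force: [-1.8, 0.8, 2.0]
gripper_width: 0.17
```

```bash
python3 -m handwheel '[0,0,0,0,0,0,0]'; python3 -m handwheel '[0,0,-0.03,0,0,0,0,0,0,-0.03,0,0,0,0]'
```

```text
t: 10.05
eef_pos: [0.5428, 0.1979, 0.0726]
tool_rot: [0.002, 0.949, -0.316, -0.0]
contact_force: [-1.1, 0.3, 1.2]
gripper_width: 0.167
t: 10.22
eef_pos: [0.5428, 0.198, 0.0723]
tool_rot: [0.002, 0.949, -0.316, -0.0]
contact_force: [-1.3, -0.2, 0.7]
gripper_width: 0.171
```

```bash
python3 -m handwheel '[0,0,-0.04,0,0,0,0,0,0,-0.04,0,0,0,0]'; python3 -m handwheel '[0,0,-0.04,0,0,0,0,0,0,-0.04,0,0,0,0]'
```

```text
t: 10.38
eef_pos: [0.5428, 0.198, 0.072]
tool_rot: [0.002, 0.949, -0.316, -0.0]
contact_force: [-1.6, -0.5, 2.8]
gripper_width: 0.174
t: 10.55
eef_pos: [0.5429, 0.1981, 0.0717]
tool_rot: [0.002, 0.949, -0.316, -0.0]
contact_force: [-1.9, 0.7, 3.7]
gripper_width: 0.167
```

```bash
python3 -m handwheel '[-0.1,0.075,0.03,0,0,0,0,-0.2,0.15,0.03,0,0,0,0,-0.3,0.225,0.03,0,0,0,0,-0.4,0.3,0.03,0,0,0,0]'; python3 -m handwheel '[-0.1,0.075,0,0,0,0,0,-0.2,0.15,0,0,0,0,0,-0.3,0.225,0,0,0,0,0]'
```

```text
t: 10.88
eef_pos: [0.5404, 0.2, 0.0722]
tool_rot: [0.002, 0.949, -0.317, 0.001]
contact_force: [5.0, -4.0, 1.5]
gripper_width: 0.167
t: 11.13
eef_pos: [0.5392, 0.2007, 0.0724]
tool_rot: [0.002, 0.948, -0.317, 0.003]
contact_force: [7.2, -5.4, -1.1]
gripper_width: 0.169
```

```bash
python3 -m handwheel '[-0.2,0.15,-0.03,0,0,0,0,-0.3,0.225,-0.03,0,0,0,0,-0.4,0.3,-0.03,0,0,0,0,-0.5,0.375,-0.03,0,0,0,0]'
```

```text
t: 11.47
eef_pos: [0.5365, 0.2025, 0.0724]
tool_rot: [0.002, 0.948, -0.318, 0.005]
contact_force: [9.4, -6.0, -0.1]
gripper_width: 0.17
```

```bash
python3 -m handwheel '[-0.15,0.11,-0.03,0,0,0,0,-0.25,0.185,-0.03,0,0,0,0,-0.35,0.26,-0.03,0,0,0,0]'
```

```text
t: 11.72
eef_pos: [0.5339, 0.2042, 0.0721]
tool_rot: [0.002, 0.948, -0.319, 0.005]
contact_force: [2.4, -2.0, 0.4]
gripper_width: 0.171
```

```bash
python3 -m handwheel '[-0.1,0.075,-0.02,0,0,0,0,-0.2,0.15,-0.02,0,0,0,0,-0.3,0.225,-0.02,0,0,0,0,-0.4,0.3,-0.02,0,0,0,0,-0.5,0.375,-0.02,0,0,0,0,-0.6,0.45,-0.02,0,0,0,0,-0.7,0.525,-0.02,0,0,0,0,-0.8,0.6,-0.02,0,0,0,0]';python3 -m handwheel '[-0.1,0.075,0,0,0,0,0,-0.2,0.15,0,0,0,0,0,-0.3,0.225,0,0,0,0,0,-0.4,0.3,0,0,0,0,0,-0.4,0.3,0,0,0,0,0]'
python3 - <<'E'
from h import *
o,w=shot('wrist','w7')
cv2.imwrite('pics/c7.png',cv2.resize(w[0:260,160:480],None,fx=2.3,fy=2.3,interpolation=2))
E
```

```text
t: 12.38
eef_pos: [0.5256, 0.2104, 0.0719]
tool_rot: [0.002, 0.948, -0.319, 0.005]
contact_force: [1.1, -0.5, 1.1]
gripper_width: 0.173
t: 12.8
eef_pos: [0.5211, 0.2138, 0.0719]
tool_rot: [0.002, 0.948, -0.319, 0.005]
contact_force: [-1.8, 0.6, 0.9]
gripper_width: 0.172
```

View pics/c7.png

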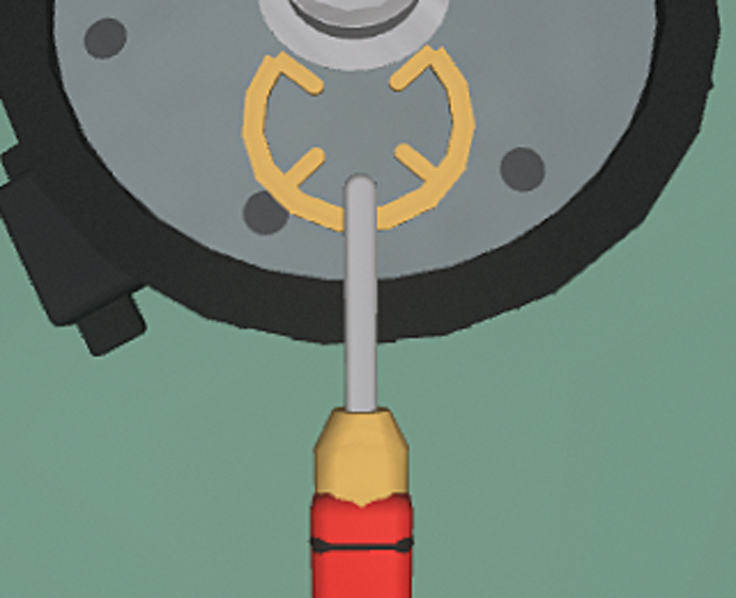

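```bash
python3 -m handwheel '[0.08,-0.06,0.02,0,0,0,0,0.12,-0.09,0.02,0,0,0,0,0.12,-0.09,0.2,0,0,0,0,0.12,-0.09,0.5,0,0,0,0,0.12,-0.09,1.5,0,0,0,0,0.12,-0.09,3.5,0,0,0,0,0.12,-0.09,6.5,0,0,0,0,0.12,-0.09,8,0,0,0,0]'
python3 - <<'E'
from h import *
o,w=shot('wrist','w8'); w7=cv2.imread('pics/w7.png')
hsv=lambda i:cv2.inRange(cv2.cvtColor(i,cv2.COLOR_BGR2HSV),(12,100,100),(25,255,255))
print(o['eef_pos'],o['q'])
cv2.imwrite('pics/c8.png',cv2.resize(w[0:260,160:480],None,fx=2.3,fy=2.3,interpolation=2))
m=hsv(w); ys,xs=np.nonzero(m); print(xs.min(),xs.max(),ys.min(),ys.max(),m.sum()//255)
n,l,st,c=cv2.connectedComponentsWithStats(m); print(st[1:],c[1:])
E
```

```text
t: 13.52
eef_pos: [0.5236, 0.2134, 0.1554]
tool_rot: [0.001, 0.948, -0.319, 0.006]
contact_force: [0.1, 1.3, -0.9]
gripper_width: 0.17
[0.5235504  0.21344807 0.15541314] [-0.39173488  0.34306511 -0.13860283  1.86408187  0.0701415   0.93143821
 -2.78340412]
0 350 61 479 2719
[[ 324   61   27   52  496]
 [ 286   63   24   49  462]
 [ 297  178   40   42 1376]
 [   0  450   18   30  385]] [[338.65725806  86.87701613]
 [296.6038961   87.17532468]
 [316.64680233 198.53125   ]
 [  6.98701299 467.42337662]]
```

```bash
python3 -m handwheel '[0.3,-4,0,0,0,3,0,0.6,-8,0,0,0,6,0,1,-12,0,0,0,9,0,1.3,-16,0,0,0,12,0,1.6,-20,0,0,0,15,0,2,-24,0,0,0,18.2,0,2.3,-28,0,0,0,18.2,0,2.6,-32,0,0,0,18.2,0]'
```

```text
t: 14.23
eef_pos: [0.5508, -0.1079, 0.1583]
tool_rot: [-0.002, 0.986, -0.165, 0.008]
contact_force: [0.4, 0.7, -1.3]
gripper_width: 0.169
```

```bash
python3 -m handwheel '[-0.1,-3.5,0,0,0,0,0,-0.1,-6.9,0,0,0,0,0,-0.1,-6.9,-3,0,0,0,0,-0.1,-6.9,-6,0,0,0,0,-0.1,-6.9,-8,0,0,0,0,-0.1,-6.9,-9,0,0,0,0,-0.1,-6.9,-9,0,0,0,0]'
python3 - <<'E'
from h import *
o=get_obs(); q=lambda t:Ro.from_quat([t[1],t[2],t[3],t[0]])
print(np.degrees((q([0,.986,-.165,-.001])*q(o['tool_rot']).inv()).as_rotvec()),np.array([.5495,-.1771,-.012])-o['eef_pos'])
E
```

```text
t: 14.82
eef_pos: [0.5481, -0.1765, 0.0664]
tool_rot: [-0.002, 0.986, -0.165, 0.005]
contact_force: [-0.0, -0.1, -0.1]
gripper_width: 0.169
[-0.13878027  0.77471024 -0.03267078] [ 0.00139347 -0.00060651 -0.07838303]
```

```bash
python3 -m handwheel '[0.14,-0.06,-1,-0.1,0.8,0,0,0.14,-0.06,-2.5,-0.1,0.8,0,0,0.14,-0.06,-4,-0.1,0.8,0,0,0.14,-0.06,-5,-0.1,0.8,0,0,0.14,-0.06,-6,-0.1,0.8,0,0,0.14,-0.06,-7,-0.1,0.8,0,0,0.14,-0.06,-7.4,-0.1,0.8,0,0,0.14,-0.06,-7.4,-0.1,0.8,0,0]'; python3 -m handwheel '[0,0,-0.2,0,0,0,0,0,0,-0.35,0,0,0,0,0,0,-0.35,0,0,0,0]'
```

```text
t: 15.48
eef_pos: [0.549, -0.177, -0.0085]
tool_rot: [-0.0, 0.986, -0.165, -0.002]
contact_force: [-0.1, 0.4, -1.0]
gripper_width: 0.173
t: 15.73
eef_pos: [0.5491, -0.177, -0.0118]
tool_rot: [-0.0, 0.986, -0.165, -0.002]
contact_force: [0.7, 0.1, -0.5]
gripper_width: 0.172
```

```bash
python3 -m handwheel '[0,0,-0.06,0,0,0,0,0,0,-0.06,0,0,0,0]'; python3 -m handwheel '[0,0,-0.06,0,0,0,0,0,0,-0.06,0,0,0,0]'
```

```text
t: 15.9
eef_pos: [0.5494, -0.1771, -0.012]
tool_rot: [-0.0, 0.986, -0.165, -0.002]
contact_force: [-0.4, 0.4, 0.8]
gripper_width: 0.175
t: 16.07
eef_pos: [0.5494, -0.1771, -0.012]
tool_rot: [-0.0, 0.986, -0.165, -0.001]
contact_force: [-1.3, 1.6, 4.7]
gripper_width: 0.174
```

Seated. Open gently and retreat upward.

```bash
python3 -m handwheel '[0,0,0.05,0,0,0,0.3,0,0,0.05,0,0,0,0.4,0,0,0.05,0,0,0,0.6,0,0,0.05,0,0,0,0.7,0,0,0.05,0,0,0,0.7,0,0,0.05,0,0,0,0.7]'; python3 -m handwheel '[0,0,1,0,0,0,0.7,0,0,3,0,0,0,0.7,0,0,6,0,0,0,0.7,0,0,10,0,0,0,0.7,0,0,14,0,0,0,0.7,0,0,18,0,0,0,0.7,0,0,18,0,0,0,0.7]'; python3 -m handwheel '[-4,-8,0,0,0,0,1,-6,-14,0,0,0,0,1,-8,-20,0,0,0,0,1,-8,-24,0,0,0,0,1,-8,-28,0,0,0,0,1,-8,-28,0,0,0,0,1]'
python3 - <<'E'
from h import *
o,t=shot('top','t9'); o,s=shot('scene','s9')
a=cv2.resize(t[275:375,405:505],None,fx=4,fy=4,interpolation=2); b=cv2.resize(t[200:290,235:325],(400,400),interpolation=2)
cv2.imwrite('pics/c9.png',np.hstack([a,b]))
E
```

```text
t: 16.57
eef_pos: [0.5494, -0.1771, -0.0116]
tool_rot: [-0.0, 0.986, -0.165, -0.002]
contact_force: [0.7, 0.7, -0.0]
gripper_width: 0.699
t: 17.15
eef_pos: [0.5545, -0.1785, 0.1777]
tool_rot: [0.0, 0.986, -0.165, 0.006]
contact_force: [0.5, -0.3, 1.3]
gripper_width: 0.702
t: 17.65
eef_pos: [0.4805, -0.418, 0.1781]
tool_rot: [0.0, 0.986, -0.165, 0.006]
contact_force: [0.5, 0.1, -0.3]
gripper_width: 0.998
```

View pics/c9.png

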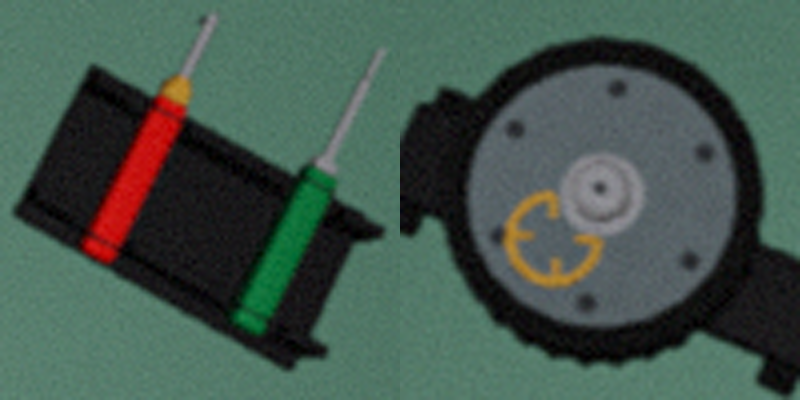

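The pick lies in its notch just as at the start (handle from (100,250) to (172,97) in the crop). The clip lies on the grey face at crop (553,240), clear of the axle at (600,188).

```bash
python3 -c "
from station import *
print(hand_in())"
```

```text
the job is handed in; nothing more can be done
None
```

The clip is off the axle and lying flat on the wheel's face. The pick is back in its own notch, and the job was handed in after about 18 s of robot time.

- **Drawing the clip:** I found the gap by lightly touching the pin to the axle (about 2 N), then lowered it until the tip pressed the wheel's face (at most about 4 N). I drew the pick back about 27 mm along -x at roughly 15 mm/s. The lugs let go at about 11 N.
- **Last checks:** The final top picture shows the clip on the grey face, clear of the axle, and the pick lying as it did at the start. The scriber looks unmoved. The last force readings were near zero, and the gripper was open and well away from everything. I did not check the flux, parts box or screwdriver in a final picture, but the arm never went near them.
- **What disagreed:**
  - **Fingertip height:** the fingertips stood about 30 mm higher than the reported TCP. The first grasp therefore closed in the air above the handle without contact, and I corrected it from the pictures.
  - **Pictures:** I viewed 11, one over the budget of 10.

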